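# Set the sharpening stone in its honing tray and lock it with the cam

### The job

Get the honing station ready: take the red-and-grey sharpening stone, lay it flat on the rim of the wooden tray and slide it lightly about until it drops fully into the recess. Then swing the red-knobbed cam lever all the way round until it locks the stone, and let go. The stone is brittle: never knock it or press it hard on the tray, and leave the other things on the bench where they are.

Things in the scene. Friction and masses are not known exactly. Their poses are not given: they have to be found in the camera images.
- stone_center (a point): Sharpening stone, a brick 50 x 150 x 25 mm (x, y, z), rust red on top, dark grey below, 0.3 to 0.6 kg, lying flat on the bench. This point is its centre, 12.5 mm above its underside; y is its long axis.
- board: Honing station, fixed to the bench: plywood base board 150 x 330 x 12 mm (x, y, z; y its long axis), origin at the centre of its underside, z up. On it lies a brown wooden tray, 116 x 300 mm, its flat top (the rim) 34 mm above the origin. The tray is screwed down through oversize holes, parallel to the board but off its place by up to 7 mm in x and 9 mm in y; its true place is not measured.
- recess_nominal (a point): Nominal centre of the tray's recess, at rim height (board x 0, y -20 mm); axes as the board's. The true centre is up to 7 mm off in x and 9 mm in y. Recess 52 x 152 mm (x, y), 7 mm deep, black floor, square-edged: 1 mm of play on each side of the stone, which stands 18 mm proud once home. Flat rim: 54 mm beyond the recess at its -y end, 32 mm at each long side.
- cam (a joint): Steel cam with lever, at the +y end of the recess. 0 = wide open (starts at 0 to 0.3), 1.75 rad = locked, at its stop. Turns clockwise from above to lock, takes about 2 N at the knob, more once its nose meets the stone (from about 1.3 rad, pushing it up to 2 mm along the recess until it is snug); stays where it is left.
- pin_nominal (a point): Nominal place of the cam's vertical pin at rim height (board x 0, y +86 mm), axes as the board's; the pin is off just as the tray is (7 mm, 9 mm). Lever: bar 12 mm wide, top 22 mm above the rim; upright red knob 65 mm from the pin, 16 mm across, 20 to 52 mm above the rim. At value q the lever points 1.75 - q rad anticlockwise from +y (locked: +y; open: about -x).
- strop: Bystander: strop block 58 x 160 x 23 mm, pale wood with a tan top; origin at the centre of its underside, y along it. It lies on the bench beside the stone.
- chisel: Bystander: chisel, 260 mm long and 26 mm high, lying along its x axis, wooden handle to -x; origin under the middle.
- square: Bystander: try square; wooden stock 16 x 100 x 18 mm along y, origin under the stock's centre, thin steel blade reaching 158 mm to its +x.
- oil: Bystander: amber oil bottle, 48 mm diameter, 125 mm tall, origin at the centre of its base.
- guide: Bystander: metal honing guide with a roller, about 60 x 110 x 30 mm; origin under the roller at one end.
- slip: Bystander: small white slip stone 26 x 100 x 12 mm, origin at the centre of its underside.
Not all that is in view belongs to the job. What is shaped like the part that bears stone_center but green or turquoise is not meant.

How it is judged (in metres and radians):
On the way, in this order (a step that is already met when the one before it is completed fails the run):
1. the stone lies flat on the tray's rim, not yet in the recess (contact force between stone and board above 0.5 N and z of stone_center in the frame of board between 0.0425 and 0.0495 m and angle between stone_center's own z axis and vertical below 0.12 rad), for 0.1 s.
2. the stone is down in the recess (z of stone_center in the frame of board between 0.037 and 0.0412 m and horizontal distance between stone_center and board below 0.032 m and angle between stone_center's own z axis and vertical below 0.03 rad), for 0.2 s.
3. the cam is swung round to lock (value of joint cam above 1.65 rad), for 0.2 s.
At the end, for the whole second after the job is handed in: The stone lies at rest and level (tilt under 0.03 rad) on the floor of the recess, its centre 39.5 mm above the board's origin (no more than 1.7 mm higher), and the cam stands at more than 1.65 rad (all of step 2 and angle between the y axis of stone_center and the y axis of board, either way round below 0.06 rad and value of joint cam above 1.65 rad and linear speed of stone below 0.01 m/s); the robot touches nothing.
It fails at once if the stone is knocked or pressed on the honing station with more than 45 N (contact force between stone and board above 45 N).
It fails at once if a bystander is moved by more than 25 mm (distance of any of strop, chisel, square, oil, guide, slip from where it was at the start of the episode above 0.025 m).
It also fails if it takes over 58 s, if anything falls off the work surface, if the arm or the gripper's body presses on something with over 40 N, if the wrist force passes 120 N, or if a joint passes its speed limit or range.

### The arm

A 7-joint arm with a two-finger parallel gripper is mounted at the origin on the work surface. World frame = base frame: x ahead of the robot, y to its left, z up, the work surface at z = 0. Lengths are in mm, angles in degrees, forces in N, time in s.
With the tool pointing down it reaches from about 425 to 950 mm from the base axis. Payload 4.7 kg.
Tool frame: the origin (TCP) lies between the finger pads; the fingertips stand bot.finger_overhang ahead of it and the grasp point (between the pads) lies 5 mm behind it (bot.finger_overhang is the distance from the TCP to the fingertips, in mm); z points along the fingers, y is the direction in which the jaws open and shut (so a half turn about z gives the same grasp; the last joint's range is limited). The gripper opens to 87 mm and grips with 3 to 60 N. Pads are 19 mm wide; open, the fingers measure 117 mm over their backs; the gripper's body (75 mm by 190 mm) begins 51 mm behind the grasp point.
Start: joints at [-75.453, 26.849, -2.785, 87.806, 1.381, 65.374, -4.715], TCP at [188.314, 648.217, 236.573] pointing down, gripper open.
Joint ranges: [-148.3, 148.3], [-19.14, 114.17], [-79.39, 73.82], [5.75, 140.21], [-59.74, 239.74], [12.07, 113.84], [-152.46, 152.46]. Speed limits (degrees/s): [147.25, 147.25, 180, 180, 180, 180, 180].

### API

Orientations are given as [roll, pitch, yaw] about the fixed x, y, z axes, in that order (R = Rz(yaw) Ry(pitch) Rx(roll)).
In Python, from plant import bot, snapshot, camera_model gives the robot as it stands.
- The arm moves only by the tool arm_command, never from a script. Its argument "deltas" is a list that holds one entry, the list of rows, each a list of 7 numbers: the turn, a rotation vector about the tool's x, y, z in degrees, then the shift along the tool's x, y, z in cm, then the closure, from 0 (fully open) to 1 (shut). In form: [[[wx, wy, wz, x, y, z, grip], ...]]. A call has 1 to 8 rows; each row shifts and turns the commanded pose from where the row before left it, along the tool's axes as they then stand; what a row does not reach is not made up. A row lasts 1/8 s, in which the tool goes at most 62.5 mm and 10.7 degrees, less where a joint would pass 70% of its speed; a pose out of reach is approached as far as the arm can. A call with a gripper value outside its range is refused whole. The fingers move at their own pace and stop on an object; "squeeze" is the grip in N (left out, the last holds). Time passes only in rows, so rows that do not move let the fingers close. It gives the time, the measured TCP pose, the force and the opening at its end, in the units of the state.
- bot.read_state(): the state, without advancing time (a new reading comes with each control period).
- snapshot(name): name is "scene" or "top" or "wrist"; returns the picture (384x512x3 uint8, red, green, blue); there is no depth.
- camera_model(name): a dict with "intrinsics" (3x3 intrinsics, pixels), "T" (4x4, takes a point from camera to world coordinates); the wrist camera has in their place "mount" (4x4, takes a point from camera to tool coordinates, whose origin is the TCP and whose axes are the flange's). Camera axes: x right, y down, z forward; pixel columns grow to the right and rows downward; lengths in mm; the calibration is good to about 2 mm. A picture is of the moment at which its call begins: read the wrist's pose just before it. camera_model takes no time and is no camera call.
- bot.close_job(): hands the job in, once; it reports no verdict.
The state is a dict: "t": time; "q": joint angles; "qvel": joint speeds; "joint_efforts": joint torques, N m; "tool_pos": TCP position; "tool_rot": TCP orientation; "wrist_force": force on the tool from outside, world axes, zero at the start; "moment": the same for the moment, N m; "grip_width": finger opening in mm.
Only numpy, scipy, OpenCV 4.12 (cv2) and the standard library are available. Lean on these libraries where they do the work, as an engineer would, in place of code of your own. Each camera call takes 0.05 s, during which the arm holds its last target.

## Working session

There is one attempt and no reset: what is moved stays moved. The work goes in short steps, Python scripts to look and compute and a tool call to move; the robot and the scene stay as the last step left them, time stands still between calls to the robot, and variables do not carry over. Pictures are saved under pics/ and viewed, and the job is handed in when it is done.

Besides the shell and the picture viewer there is one more tool, called after "Request:" as a command line: name --argument value ..., lists and objects as JSON in quotes. arm_command: Moves the arm, as the interface text tells. Its arguments: {"type":"object","properties":{"deltas":{"type":"array","items":{"type":"array","items":{"type":"array","items":{"type":"number"}}}},"squeeze":{"type":"number"}},"required":["deltas"]}

```bash
ls; mkdir -p pics
python3 - <<'E'
from plant import bot, snapshot, camera_model
import cv2, numpy as np
for n in ("scene","top"):
    im=snapshot(n); cv2.imwrite(f"pics/{n}0.png",cv2.cvtColor(im,cv2.COLOR_RGB2BGR))
    m=camera_model(n); print(n,np.round(m["intrinsics"],1).tolist(),np.round(m["T"],3).tolist())
print(camera_model("wrist")); print(bot.read_state()); print(bot.finger_overhang)
E
```

```text
pics
scene [[357.6, 0.0, 257.2], [0.0, 357.6, 190.7], [0.0, 0.0, 1.0]] [[-0.032, 0.572, -0.82, 1414.841], [0.999, 0.01, -0.032, 7.744], [-0.01, -0.821, -0.572, 668.24], [0.0, 0.0, 0.0, 1.0]]
top [[393.6, 0.0, 254.4], [0.0, 393.6, 187.6], [0.0, 0.0, 1.0]] [[-0.01, -0.993, 0.115, 362.412], [-1.0, 0.011, 0.009, -52.824], [-0.01, -0.115, -0.993, 1418.466], [0.0, 0.0, 0.0, 1.0]]
{'intrinsics': array([[290.53736831,   0.        , 252.1922115 ],
       [  0.        , 290.53736831, 193.45104214],
       [  0.        ,   0.        ,   1.        ]]), 'mount': array([[-1.04052570e-03, -9.60451097e-01, -2.78446775e-01,
         7.62575374e+01],
       [ 9.99999353e-01, -8.71416577e-04, -7.31098501e-04,
         4.45714643e-01],
       [ 4.59541222e-04, -2.78447356e-01,  9.60451383e-01,
        -1.48447772e+02],
       [ 0.00000000e+00,  0.00000000e+00,  0.00000000e+00,
         1.00000000e+00]])}
{'t': 0.1, 'q': array([-75.45271104,  26.89383561,  -2.78285275,  87.86510489,
         1.38193326,  65.37471837,  -4.71599851]), 'qvel': array([ 0.00597456, -0.00495715,  0.08320435, -0.10703826, -0.02510093,
       -0.1055551 ,  0.01091049]), 'joint_efforts': array([ 3.68082765e-04, -5.09168172e+01, -8.14776937e-02, -2.36828738e+01,
       -6.15788740e-02,  3.44466255e-02,  6.20627611e-05]), 'tool_pos': array([188.22087774, 647.70931158, 235.60384458]), 'tool_rot': array([-1.79900048e+02,  5.05735849e-03,  1.63797108e+02]), 'wrist_force': array([-0.23052411, -0.00390254, -0.23039493]), 'moment': array([-0.00411725, -0.01518283,  0.02818502]), 'grip_width': 86.85895581443206}
14.0
```

View pics/scene0.png

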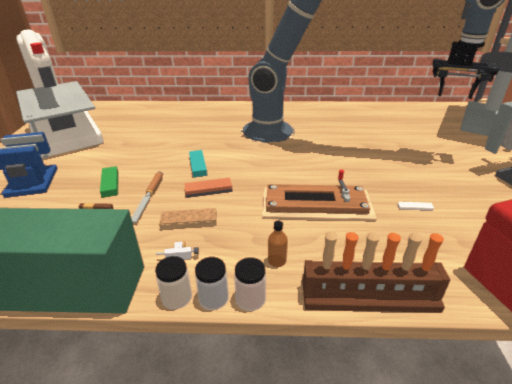

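View pics/top0.png

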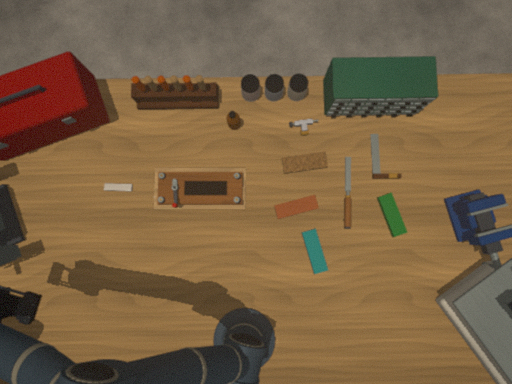

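The candidates are the rust-red brick at top (297,207), the turquoise brick at (315,250), the green brick at (392,214) and the tan strop at (304,162). The description fits the red one at (297,207), so I'll check it in a close crop and measure.

```bash
cat > h.py <<'E'
from plant import bot, snapshot, camera_model
import cv2, numpy as np
from scipy.spatial.transform import Rotation as R
def cam(n, st=None):
    m=camera_model(n)
    if n!="wrist": return m["intrinsics"],m["T"]
    st=st or bot.read_state()
    T=np.eye(4); T[:3,:3]=R.from_euler("xyz",st["tool_rot"],degrees=True).as_matrix(); T[:3,3]=st["tool_pos"]
    return m["intrinsics"],T@m["mount"]
def shot(n):
    c=cam(n); return cv2.cvtColor(snapshot(n),cv2.COLOR_RGB2BGR),c
def ray(c,px,z):
    K,T=c; px=np.atleast_2d(px).astype(float)
    d=np.c_[px,np.ones(len(px))]@np.linalg.inv(K).T@T[:3,:3].T
    o=T[:3,3]; return (o+d*((z-o[2])/d[:,2])[:,None])[:,:2]
def rect(c,mask,z):
    cs,_=cv2.findContours(mask,cv2.RETR_EXTERNAL,cv2.CHAIN_APPROX_NONE)
    k=max(cs,key=cv2.contourArea)[:,0,:]
    w=ray(c,k,z).astype(np.float32)
    (x,y),(a,b),t=cv2.minAreaRect(w)
    if a>b: t-=90; a,b=b,a     # t: angle of short side; long axis=t+90
    return (x,y),(a,b),(t+90)%180
E
python3 - <<'E'
from h import *
im=cv2.imread("pics/top0.png"); c=cam("top")
cv2.imwrite("pics/top0c.png",cv2.resize(im[130:290,100:440],None,fx=2.3,fy=2.3,interpolation=cv2.INTER_CUBIC))
hsv=cv2.cvtColor(im,cv2.COLOR_BGR2HSV)
m=np.zeros(im.shape[:2],np.uint8); m[185:230,265:330]=1
print(hsv[207,297],hsv[188,205],hsv[188,160],hsv[178,195],hsv[202,176], hsv[220,280])
red=((hsv[...,0]<9)&(hsv[...,1]>120)).astype(np.uint8)*m
print(red.sum(),rect(c,red,25))
bl=(hsv[...,2]<45).astype(np.uint8); mm=np.zeros_like(m); mm[176:202,180:232]=1
print((bl*mm).sum(),rect(c,bl*mm,27))
E
```

```text
[ 10 165 147] [ 18 113  54] [ 15 165 128] [ 14 152 126] [15 42 73] [ 17 138 137]Traceback (most recent call last):
  File "<stdin>", line 8, in <module>
  File "h.py", line 18, in rect
    k=max(cs,key=cv2.contourArea)[:,0,:]
      ~~~^^^^^^^^^^^^^^^^^^^^^^^^
ValueError: max() iterable argument is empty
```

View pics/top0c.png

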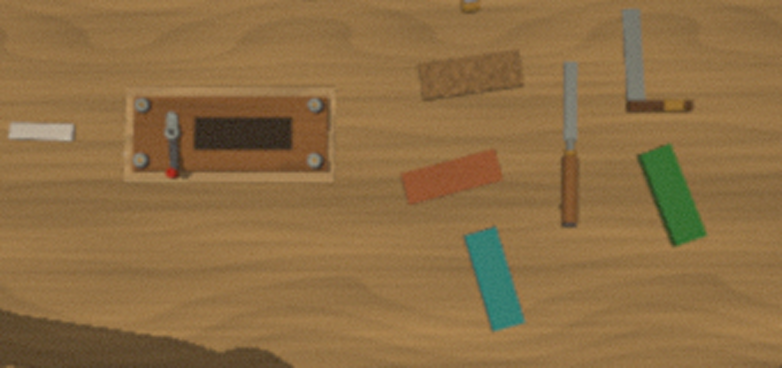

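The crop confirms it: the rust-red brick sits at crop (452,176), which is top (297,207). The tray's dark recess is at about (205,188) and the red knob at (175,205).

Run:
```python
from h import *
im=cv2.imread("pics/top0.png"); c=cam("top")
hsv=cv2.cvtColor(im,cv2.COLOR_BGR2HSV).astype(int)
def mk(cond,r0,r1,c0,c1):
    m=np.zeros(im.shape[:2],np.uint8); m[r0:r1,c0:c1]=1
    return (cond.astype(np.uint8))*m
red=mk((hsv[...,0]<12)&(hsv[...,1]>130),185,230,265,330)
print(red.sum(),rect(c,red,25))
bl=mk(hsv[...,2]<75,176,202,182,232)
print(bl.sum(),rect(c,bl,27))
k=mk((hsv[...,0]<6)&(hsv[...,1]>190),195,212,165,190); p=np.argwhere(k)[:,::-1]; print(p.mean(0),len(p),ray(c,p.mean(0),86))
print("strop",ray(c,[304,162],23),"board corners",ray(c,[[155,170],[245,170],[245,208],[155,208]],12))
```

```text
431 ((454.52880859375, -187.18788146972656), (47.43061065673828, 146.39450073242188), 103.96304225921631)
558 ((525.43310546875, 133.63583374023438), (46.656341552734375, 146.85806274414062), 89.35516357421875)
[174.33333333 205.        ] 9 [[459.81629538 231.34681682]]
strop [[ 614.0021885  -219.83616777]] board corners [[593.09423658 319.01920672]
 [589.22004977  -7.31356722]
 [451.69755087  -6.27607791]
 [455.21482217 316.43487975]]
```

Red brick confirmed at about (454,-187) with its long axis at about 104°. The recess is near (525,134) and the board's y axis is at about 89.4°. I'll turn the tool to yaw 89.4 first, then travel over the tray for a close look.

Request:
arm_command --deltas '[[[0,0,9.3,0,0,-0.5,0],[0,0,9.3,0,0,-0.5,0],[0,0,9.3,0,0,-0.5,0],[0,0,9.3,0,0,-0.5,0],[0,0,9.3,0,0,-0.5,0],[0,0,9.3,0,0,-0.5,0],[0,0,9.3,0,0,-0.5,0],[0,0,9.3,0,0,-0.5,0]]]'

```text
t: 1.1
tool_pos: [188.2, 647.9, 276.1]
tool_rot: [-180.0, 0.1, 89.1]
wrist_force: [0.0, -0.8, 0.3]
grip_width: 87.4
```

Request:
arm_command --deltas '[[[0,0,0,-4.8,3.0,0,0],[0,0,0,-4.8,3.0,0,0],[0,0,0,-4.8,3.0,0,0],[0,0,0,-4.8,3.0,0,0],[0,0,0,-4.8,3.0,0,0],[0,0,0,-4.8,3.0,0,0],[0,0,0,-4.8,3.0,0,0],[0,0,0,-4.8,3.0,0,0]]]'

```text
t: 2.1
tool_pos: [424.8, 259.9, 276.4]
tool_rot: [-180.0, -0.0, 89.4]
wrist_force: [1.1, 1.0, 0.3]
grip_width: 86.9
```

Request:
arm_command --deltas '[[[0,0,0,-4.8,3.0,0,0],[0,0,0,-4.8,3.0,0,0],[0,0,0,-3.5,3.0,0,0],[0,0,0,0,0,0,0],[0,0,0,0,0,0,0]]]'

```text
t: 2.72
tool_pos: [512.2, 130.5, 276.1]
tool_rot: [-179.9, -0.0, 89.4]
wrist_force: [-0.7, 0.0, -0.1]
grip_width: 87.2
```

Run:
```python
from h import *
im,c=shot("wrist"); cv2.imwrite("pics/w1.png",im); np.savez("w1.npz",K=c[0],T=c[1]); s=bot.read_state(); print(s["tool_pos"],s["tool_rot"],s["q"])
```

```text
[512.03911879 131.06479266 276.09627424] [-1.79926696e+02 -2.19177525e-02  8.95184131e+01] [-45.77018744  11.74706757  31.77636719 106.19786959  -6.8951658
  64.0067917  -11.97493844]
```

View pics/w1.png

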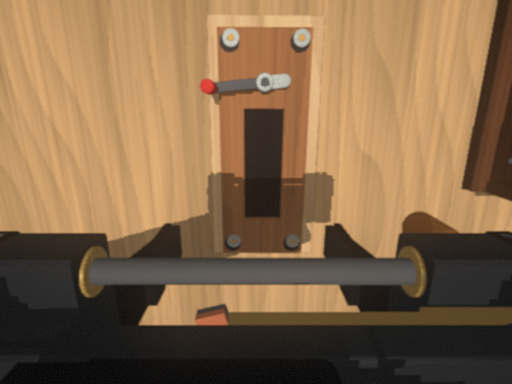

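The wrist view shows the recess at cols 244–283, rows 109–217, the pin at (265,82) and the red knob at (208,86). The red stone just shows at (212,316). I'll fit the edges next.

```bash
cat >> h.py <<'E'
def edge(g,axis,lo,hi,seq,rising):
    """for every line in seq, subpixel position between lo..hi of the strongest gradient along axis (0: columns scanned, seq rows)"""
    out=[]
    for s in seq:
        v=(g[s,lo:hi] if axis==0 else g[lo:hi,s]).astype(float)
        d=np.diff(v)*(1 if rising else -1); i=int(d.argmax())
        if d[i]<8: continue
        a,b=max(i-2,0),i+3; w=np.clip(d[a:b],0,None); p=lo+0.5+(w*np.arange(a,a+len(w))).sum()/w.sum()
        out.append((p,s) if axis==0 else (s,p))
    return np.array(out)
def fitline(w):
    vx,vy,x,y=cv2.fitLine(w.astype(np.float32),cv2.DIST_HUBER,0,0.01,0.01).ravel()
    return np.array([x,y]),np.array([vx,vy])
def ang(v): return np.degrees(np.arctan2(v[1],v[0]))%180
E
python3 - <<'E'
from h import *
im=cv2.imread("pics/w1.png"); d=np.load("w1.npz"); c=(d["K"],d["T"])
g=cv2.cvtColor(im,cv2.COLOR_BGR2GRAY)
print(g[150,236:292].tolist()); print(g[100:116,262].tolist(),g[208:226,262].tolist())
E_=lambda *a:edge(g,*a)
L=ray(c,E_(0,236,252,range(120,170),False),27); Rr=ray(c,E_(0,275,292,range(120,170),True),27)
N=ray(c,E_(1,100,118,range(250,278),False),34); S=ray(c,E_(1,210,225,range(250,278),True),27)
BL=ray(c,E_(0,202,216,range(110,165),True),12); BR=ray(c,E_(0,302,325,range(100,165),False),12)
for n,w in zip("L R N S BL BR".split(),(L,Rr,N,S,BL,BR)):
    p,v=fitline(w); print(n,np.round(w.mean(0),2),round(ang(v),2),len(w))
hsv=cv2.cvtColor(im,cv2.COLOR_BGR2HSV)
k=((hsv[...,1]>200)&((hsv[...,0]<5)|(hsv[...,0]>175))); k[200:]=0; k=k&(np.arange(512)<230); p=np.argwhere(k)[:,::-1]; print("knob",p.mean(0),len(p),ray(c,p.mean(0),86))
print("pin",ray(c,[265,82],34+24))
cv2.imwrite("pics/w1c.png",cv2.resize(im[0:260,180:350],None,fx=2.3,fy=2.3,interpolation=cv2.INTER_CUBIC))
E
```

```text
[128, 130, 129, 130, 128, 127, 124, 113, 84, 57, 42, 47, 45, 44, 46, 46, 44, 45, 43, 47, 38, 45, 42, 44, 43, 43, 41, 45, 45, 40, 45, 46, 42, 44, 42, 44, 44, 44, 45, 41, 42, 46, 43, 45, 45, 55, 83, 108, 120, 122, 121, 118, 116, 118, 119, 118]
[127, 127, 126, 128, 127, 130, 129, 121, 92, 63, 46, 44, 48, 44, 46, 45] [27, 33, 32, 26, 28, 30, 30, 28, 39, 53, 60, 67, 67, 66, 64, 68, 66, 67]
L [501.03 161.  ] 89.38 50
R [553.02 160.44] 88.91 50
N [527.53 208.2 ] 178.78 28
S [527.77  56.49] 179.08 28
BL [454.5  170.13] 88.77 55
BR [602.2  173.55] 89.32 62
knob [nan nan] 0 [[nan nan]]
pin [[528.4285245  237.88914337]]<stdin>:12: RuntimeWarning: Mean of empty slice.
  ret = um.true_divide(
```

View pics/w1c.png

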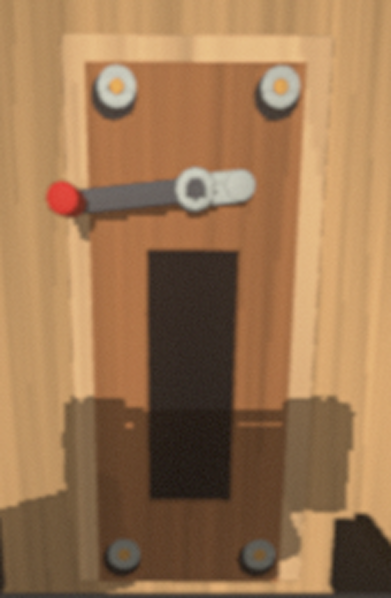

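The fit gives a recess of 52.0 × 151.7 mm, centred at (526.6,132.3) with its y axis at 89.1°. The pin is near (528.4,238), which agrees. Now to the stone.

Request:
arm_command --deltas '[[[0,0,0,-5.3,-0.9,0,0],[0,0,0,-5.3,-0.9,0,0],[0,0,0,-5.3,-0.9,0,0],[0,0,0,-5.3,-0.9,0,0],[0,0,0,-5.3,-0.9,0,0],[0,0,0,-5.3,-0.9,0,0],[0,0,-7.3,0,0,0,0],[0,0,-7.2,0,0,0,0]]]'

```text
t: 3.78
tool_pos: [455.5, -186.6, 276.4]
tool_rot: [180.0, -0.1, 104.2]
wrist_force: [0.2, 0.3, -0.4]
grip_width: 87.0
```

Request:
arm_command --deltas '[[[0,0,0,0,0,3,0],[0,0,0,0,0,0,0],[0,0,0,0,0,0,0]]]'

```text
t: 4.15
tool_pos: [456.1, -187.0, 247.1]
tool_rot: [180.0, 0.0, 104.0]
wrist_force: [-0.0, 0.9, 0.8]
grip_width: 86.7
```

Run:
```python
from h import *
im,c=shot("wrist"); cv2.imwrite("pics/w2.png",im); np.savez("w2.npz",K=c[0],T=c[1]); s=bot.read_state(); print(s["tool_pos"],s["tool_rot"],s["q"])
```

```text
[ 456.24633704 -187.24134926  247.41293774] [1.79918255e+02 2.19056973e-02 1.03967020e+02] [-19.54355773  10.33906814  42.64486548 113.061888    -8.15077367
  59.47093895  40.75284286]
```

View pics/w2.png

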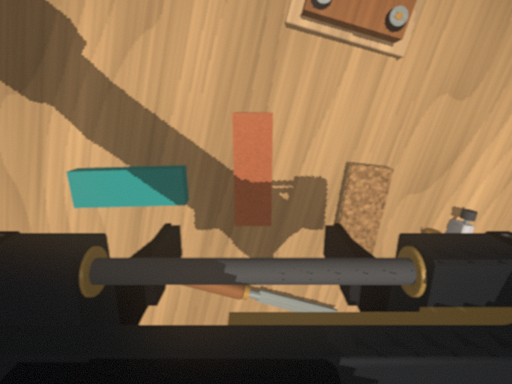

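The stone fills cols 233–272, rows 112–226. The turquoise block at (128,187) and the strop at (362,205) are clear of the fingers.

Run:
```python
from h import *
im=cv2.imread("pics/w2.png"); d=np.load("w2.npz"); c=(d["K"],d["T"])
a=cv2.cvtColor(im,cv2.COLOR_BGR2LAB)[...,1]
def E_(*x): return edge(a,*x)
q=dict(L=E_(0,225,242,range(120,218),True),R=E_(0,264,282,range(120,218),False),N=E_(1,104,120,range(238,268),True),S=E_(1,218,232,range(238,268),False))
m={}
for n,p in q.items():
    w=ray(c,p,25); l=fitline(w); m[n]=w.mean(0); print(n,len(w),np.round(w.mean(0),2),round(ang(l[1]),2))
t=np.radians(104); ux=np.array([np.cos(t),np.sin(t)]); uy=np.array([np.sin(t),-np.cos(t)])
mid_y=(m["L"]@uy+m["R"]@uy)/2; mid_x=(m["N"]@ux+m["S"]@ux)/2
ctr=mid_x*ux+mid_y*uy; print("width",(m["R"]-m["L"])@uy,"len",(m["N"]-m["S"])@ux,"ctr",ctr)
s=bot.read_state(); e=ctr-s["tool_pos"][:2]; print("tool shift",e@ux,e@uy)
```

```text
L 37 [ 425.31 -164.53] 103.97
R 14 [ 475.35 -158.85] 104.19
N 28 [ 438.99 -115.97] 14.44Traceback (most recent call last):
  File "<stdin>", line 8, in <module>
  File "h.py", line 14, in ray
    d=np.c_[px,np.ones(len(px))]@np.linalg.inv(K).T@T[:3,:3].T
      ~~~~~~~~~~~~~~~~~~~~~~~~~~^~~~~~~~~~~~~~~~~~~
ValueError: matmul: Input operand 1 has a mismatch in its core dimension 0, with gufunc signature (n?,k),(k,m?)->(n?,m?) (size 3 is different from 1)
```

```bash
sed -i 's/if d\[i\]<8/if d[i]<3/' h.py
python3 - <<'E'
from h import *
im=cv2.imread("pics/w2.png"); d=np.load("w2.npz"); c=(d["K"],d["T"])
a=cv2.cvtColor(im,cv2.COLOR_BGR2LAB)[...,1]
def E_(*x): return edge(a,*x)
q=dict(L=E_(0,225,242,range(120,218),True),R=E_(0,264,282,range(120,218),False),N=E_(1,104,120,range(238,268),True),S=E_(1,218,232,range(238,268),False))
m={}
for n,p in q.items():
    w=ray(c,p,25); l=fitline(w); m[n]=w.mean(0); print(n,len(w),np.round(w.mean(0),2),round(ang(l[1]),2))
t=np.radians(104); ux=np.array([np.cos(t),np.sin(t)]); uy=np.array([np.sin(t),-np.cos(t)])
mid_y=(m["L"]@uy+m["R"]@uy)/2; mid_x=(m["N"]@ux+m["S"]@ux)/2
ctr=mid_x*ux+mid_y*uy; print("width",(m["R"]-m["L"])@uy,"len",(m["N"]-m["S"])@ux,"ctr",ctr)
s=bot.read_state(); e=ctr-s["tool_pos"][:2]; print("tool shift",e@ux,e@uy)
E
```

```text
L 98 [ 432.14 -191.06] 104.21
R 98 [ 480.4 -179.1] 104.23
N 30 [ 439.2  -115.91] 14.44
S 30 [ 475.31 -261.32] 14.2
width 49.713769411380845 len 149.81889608118854 ctr [ 457.15693936 -188.63841213]
tool shift -1.5758587685905037 0.545573442416653
```

Size checks at 49.7 × 149.8 mm. I'll descend to TCP z≈24, leaving the fingertips 10 mm above the underside so they'll clear the rim after the drop.

Request:
arm_command --deltas '[[[0,0,-0.2,-0.16,0.05,0,0.1],[0,0,0,0,0,5,0.1],[0,0,0,0,0,5,0.1],[0,0,0,0,0,5,0.1],[0,0,0,0,0,4,0.1],[0,0,0,0,0,2.3,0.1],[0,0,0,0,0,1,0.1],[0,0,0,0,0,0,0.1]]]'

```text
t: 5.2
tool_pos: [456.8, -189.2, 23.7]
tool_rot: [180.0, 0.0, 104.1]
wrist_force: [0.0, 0.1, 0.2]
grip_width: 78.5
```

Request:
arm_command --deltas '[[[0,0,0,0,0,0,0.5],[0,0,0,0,0,0,0.6],[0,0,0,0,0,0,0.8],[0,0,0,0,0,0,1],[0,0,0,0,0,0,1]]]' --squeeze 25

```text
t: 5.82
tool_pos: [456.8, -189.0, 23.9]
tool_rot: [180.0, -0.0, 104.1]
wrist_force: [-0.4, 0.6, 4.3]
grip_width: 49.5
```

Request:
arm_command --deltas '[[[0,0,0,0,0,-0.5,1],[0,0,0,0,0,-2,1],[0,0,0,0,0,-4,1],[0,0,0,0,0,-4,1],[0,0,0,0,0,0,1],[0,0,0,0,0,0,1]]]'

```text
t: 6.58
tool_pos: [455.1, -188.2, 127.3]
tool_rot: [-179.9, -0.1, 104.1]
wrist_force: [0.0, 0.3, -4.6]
grip_width: 49.6
```

Run:
```python
from h import *
im,c=shot("wrist"); cv2.imwrite("pics/w3.png",im); np.savez("w3.npz",K=c[0],T=c[1]); s=bot.read_state(); print(s["tool_pos"],s["tool_rot"],s["wrist_force"],s["moment"],s["grip_width"])
```

```text
[ 454.90686294 -188.22005445  126.89463204] [-1.79814601e+02 -1.13701867e-01  1.04111003e+02] [-0.59747876  0.27426403 -4.92811371] [-0.05424044  0.06350662 -0.03244408] 49.74928663985787
```

View pics/w3.png

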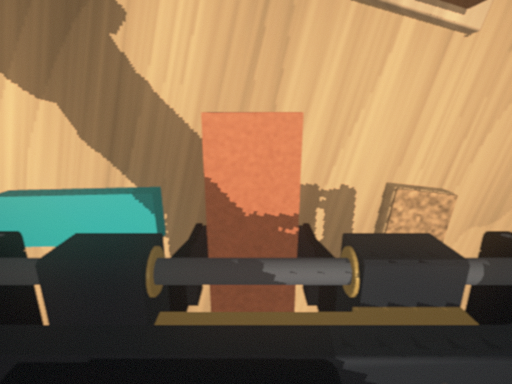

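The stone is held level, with its far end at row 112 and its sides at cols 203–302, and weighs about 4.9 N. I'll measure its offset in the tool frame.

```bash
cat > inhand.py <<'E'
from h import *
import sys
f=sys.argv[1]
im=cv2.imread(f"pics/{f}.png"); d=np.load(f"{f}.npz"); K=d["K"]; c=(K,camera_model("wrist")["mount"])
a=cv2.cvtColor(im,cv2.COLOR_BGR2LAB)[...,1]
def E_(*x): return edge(a,*x)
for n,p in dict(L=E_(0,192,215,range(122,175),True),R=E_(0,290,314,range(122,175),False),N=E_(1,100,120,range(212,296),True)).items():
    w=ray(c,p,-1.3); print(n,len(w),p.mean(0).round(1),np.round(w.mean(0),2),round(ang(fitline(w)[1]),2))
E
python3 inhand.py w3
```

```text
L 53 [202.1 148. ] [ 57.73 -25.07] 0.42
R 53 [301.4 148. ] [57.68 25.01] 0.08
N 84 [253.5 111.7] [75.46  0.86] 89.92
```

The stone sits centred in the jaws, 0.5 mm ahead of the TCP along tool x. I'll carry it to a point offset +5 mm in x and −8 mm in y from the recess centre. There it rests on the +x rim and the −y rim.

Request:
arm_command --deltas '[[[0,0,7.5,0,0,0,1],[0,0,7.4,0,0,0,1],[0,0,0,5,1.1,0,1],[0,0,0,5,1.1,0,1],[0,0,0,6,1.4,0,1],[0,0,0,6,1.4,0,1],[0,0,0,5,1.1,0,1],[0,0,0,4.3,1.1,0,1]]]'

```text
t: 7.62
tool_pos: [531.5, 125.1, 126.4]
tool_rot: [-179.8, 0.1, 89.3]
wrist_force: [0.6, -2.0, -4.8]
grip_width: 49.8
```

Request:
arm_command --deltas '[[[0,0,0,0,0,1,1],[0,0,0,0,0,1,1],[0,0,0,0,0,0,1],[0,0,0,0,0,0,1]]]'

```text
t: 8.12
tool_pos: [532.7, 121.5, 108.4]
tool_rot: [-180.0, 0.0, 89.1]
wrist_force: [0.5, -0.5, -4.4]
grip_width: 49.8
```

```bash
cat > st.py <<'E'
from h import *
import sys
s=bot.read_state(); t=np.radians(s["tool_rot"][2]); 
th=np.radians(89.1); ux=np.array([np.cos(th),np.sin(th)]); uy=np.array([np.sin(th),-np.cos(th)])
sc=s["tool_pos"][:2]+0.46*ux; e=sc-np.array([526.6,132.3])
print("t",round(s["t"],2),"pos",s["tool_pos"].round(2),"rot",s["tool_rot"].round(2),"F",s["wrist_force"].round(2),"M",s["moment"].round(3),"w",round(s["grip_width"],2))
print("stone minus recess: board x %.2f  y %.2f  underside above rim %.2f"%(e@uy,e@ux,s["tool_pos"][2]-23.7-34))
E
python3 st.py
python3 - <<'E'
from h import *
im,c=shot("wrist"); cv2.imwrite("pics/w4.png",im); np.savez("w4.npz",K=c[0],T=c[1])
E
python3 st.py
```

```text
t 8.12 pos [532.71 121.51 108.41] rot [-1.7998e+02  2.0000e-02  8.9060e+01] F [ 0.5  -0.55 -4.41] M [-0.114 -0.016 -0.045] w 49.81
stone minus recess: board x 6.28  y -10.23  underside above rim 50.71
t 8.18 pos [532.93 121.84 108.71] rot [ 1.7998e+02 -1.0000e-02  8.9090e+01] F [ 0.93  0.62 -5.  ] M [-0.137  0.04  -0.053] w 49.68
stone minus recess: board x 6.50  y -9.90  underside above rim 51.01
```

View pics/w4.png

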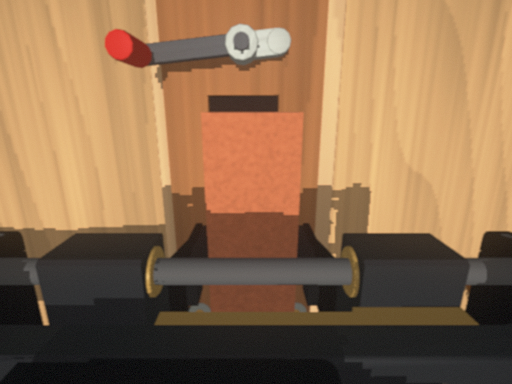

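The recess's +y end shows above the stone at cols 208–278, row 96. I'll use this closer view as a second measurement.

```bash
python3 - <<'E'
from h import *
im=cv2.imread("pics/w4.png"); d=np.load("w4.npz"); c=(d["K"],d["T"])
g=cv2.cvtColor(im,cv2.COLOR_BGR2GRAY)
L=edge(g,0,200,216,range(100,109),False);Rr=edge(g,0,270,286,range(100,109),True);N=edge(g,1,88,104,range(214,272),False)
for n,p,z in(("L",L,27),("R",Rr,27),("N",N,34)):
    w=ray(c,p,z); print(n,w.mean(0).round(2),p.mean(0).round(2))
l,r,n=[ray(c,p,z).mean(0) for p,z in((L,27),(Rr,27),(N,34))]
th=np.radians(89.1); ux=np.array([np.cos(th),np.sin(th)]); uy=np.array([np.sin(th),-np.cos(th)])
print("width",(r-l)@uy,"ctr",((l+r)/2@uy)*uy+(n@ux-76)*ux, "yaw of N",ang(fitline(ray(c,N,34))[1]))
E
python3 inhand.py w4
```

```text
L [500.71 202.49] [207.91 104.  ]
R [553.58 201.57] [277.84 104.  ]
N [527.25 208.28] [242.5   94.85]
width 52.87620284047252 ctr [526.04555655 132.29176308] yaw of N 178.96211
L 53 [202.2 148. ] [ 57.78 -25.11] 0.3
R 53 [301.5 148. ] [57.73 24.98] 179.9
N 84 [253.5 111.6] [75.56  0.78] 90.18
```

The second look gives (526.0,132.3), within 0.6 mm of the first. Descending.

Request:
arm_command --deltas '[[[0,0,0,0,0,1.5,1],[0,0,0,0,0,1.5,1],[0,0,0,0,0,1,1],[0,0,0,0,0,0.6,1],[0,0,0,0,0,0,1],[0,0,0,0,0,0,1]]]'

```text
t: 8.93
tool_pos: [533.2, 122.9, 62.8]
tool_rot: [180.0, -0.0, 89.2]
wrist_force: [0.5, -0.8, -5.2]
grip_width: 49.6
```

```bash
python3 st.py
```

```text
t 8.93 pos [533.17 122.9   62.83] rot [ 1.7996e+02 -1.0000e-02  8.9190e+01] F [ 0.48 -0.8  -5.2 ] M [-0.117  0.02   0.014] w 49.62
stone minus recess: board x 6.72  y -8.83  underside above rim 5.13
```

Request:
arm_command --deltas '[[[0,0,0,0,0,0.15,1],[0,0,0,0,0,0.15,1],[0,0,0,0,0,0.1,1],[0,0,0,0,0,0,1]]]'

```text
t: 9.43
tool_pos: [532.7, 122.9, 58.5]
tool_rot: [-180.0, -0.0, 89.2]
wrist_force: [0.8, 0.2, -5.8]
grip_width: 49.5
```

Request:
arm_command --deltas '[[[0,0,0,0,0,0.05,1],[0,0,0,0,0,0.05,1],[0,0,0,0,0,0,1]]]'

```text
t: 9.8
tool_pos: [532.8, 122.9, 57.9]
tool_rot: [180.0, -0.0, 89.2]
wrist_force: [-1.8, 0.0, 0.4]
grip_width: 49.6
```

Contact at the expected height with about 5.5 N. I'll dwell briefly, then slide +y.

Request:
arm_command --deltas '[[[0,0,0,0,0,0,1],[0,0,0,0,0,0,1],[0,0,0,0.25,0,0,1],[0,0,0,0.25,0,0,1],[0,0,0,0.25,0,0,1],[0,0,0,0.1,0,0,1],[0,0,0,0,0,0,1]]]'

```text
t: 10.68
tool_pos: [533.7, 131.3, 57.8]
tool_rot: [179.9, 0.0, 89.2]
wrist_force: [0.1, -4.5, 2.7]
grip_width: 49.8
```

```bash
python3 st.py
```

```text
t 10.68 pos [533.74 131.3   57.8 ] rot [179.9    0.    89.19] F [ 0.12 -4.48  2.67] M [-1.053 -0.359 -0.097] w 49.76
stone minus recess: board x 7.16  y -0.42  underside above rim 0.10
```

Request:
arm_command --deltas '[[[0,0,0,0.04,-0.2,0,1],[0,0,0,0,-0.2,0,1],[0,0,0,0,-0.15,0,1],[0,0,0,0,0,0,1]]]'

```text
t: 11.18
tool_pos: [527.8, 133.1, 57.7]
tool_rot: [179.9, -0.1, 89.3]
wrist_force: [2.7, 1.9, 1.8]
grip_width: 49.9
```

```bash
python3 st.py
```

```text
t 11.18 pos [527.79 133.11  57.75] rot [ 1.7995e+02 -8.0000e-02  8.9260e+01] F [2.74 1.92 1.77] M [ 0.202 -0.93   0.067] w 49.95
stone minus recess: board x 1.17  y 1.28  underside above rim 0.05
```

Request:
arm_command --deltas '[[[0,0,0.1,-0.06,-0.06,0,1],[0,0,0,-0.06,-0.05,0,1],[0,0,0,0,0,0,1]]]'

```text
t: 11.55
tool_pos: [525.4, 131.1, 56.8]
tool_rot: [-179.9, -0.0, 89.1]
wrist_force: [2.9, 3.1, -5.5]
grip_width: 50.2
```

```bash
python3 st.py
```

```text
t 11.55 pos [525.38 131.11  56.82] rot [-1.7989e+02 -1.0000e-02  8.9120e+01] F [ 2.9   3.11 -5.54] M [ 0.498 -0.653  0.081] w 50.23
stone minus recess: board x -1.20  y -0.75  underside above rim -0.88
```

It has dropped below the rim: the upward force is gone and light side forces show the recess walls. I'll centre it and follow it down gently.

Request:
arm_command --deltas '[[[0,0,0,0.05,0.08,0.05,1],[0,0,0,0,0,0.1,1],[0,0,0,0,0,0.1,1],[0,0,0,0,0,0,1]]]'

```text
t: 12.05
tool_pos: [526.1, 131.1, 54.6]
tool_rot: [-179.9, 0.0, 89.1]
wrist_force: [-0.5, 1.2, -4.4]
grip_width: 49.6
```

```bash
python3 st.py
```

```text
t 12.05 pos [526.1  131.14  54.61] rot [-179.87    0.     89.09] F [-0.47  1.19 -4.43] M [ 0.32   0.267 -0.032] w 49.58
stone minus recess: board x -0.48  y -0.71  underside above rim -3.09
```

Request:
arm_command --deltas '[[[0,0,0,0.03,0,0.1,1],[0,0,0,0,0,0.1,1],[0,0,0,0,0,0.08,1],[0,0,0,0,0,0.05,1],[0,0,0,0,0,0,1]]]'

```text
t: 12.68
tool_pos: [527.2, 131.2, 51.7]
tool_rot: [180.0, 0.0, 89.1]
wrist_force: [-0.5, 0.4, -5.1]
grip_width: 49.4
```

```bash
python3 st.py
```

```text
t 12.68 pos [527.15 131.18  51.66] rot [1.800e+02 2.000e-02 8.908e+01] F [-0.55  0.4  -5.11] M [-0.043  0.067  0.029] w 49.36
stone minus recess: board x 0.57  y -0.65  underside above rim -6.04
```

Request:
arm_command --deltas '[[[0,0,0,0,0,0.05,1],[0,0,0,0,0,0.05,1],[0,0,0,0,0,0,1],[0,0,0,0,0,0,1]]]'

```text
t: 13.18
tool_pos: [527.1, 131.3, 50.9]
tool_rot: [180.0, -0.0, 89.1]
wrist_force: [-0.7, -0.8, -1.1]
grip_width: 49.8
```

```bash
python3 st.py
```

```text
t 13.18 pos [527.13 131.31  50.9 ] rot [180.    -0.    89.09] F [-0.7  -0.8  -1.14] M [-0.239  0.242 -0.013] w 49.81
stone minus recess: board x 0.54  y -0.52  underside above rim -6.80
```

It's on the floor. Opening slightly and lifting clear.

Request:
arm_command --deltas '[[[0,0,0,0,0,0,0.35],[0,0,0,0,0,0,0.3],[0,0,0,0,0,0,0.25],[0,0,0,0,0,-0.5,0.25],[0,0,0,0,0,-3,0.25],[0,0,0,0,0,-5,0.3],[0,0,0,0,0,-5,0.3],[0,0,0,0,0,0,0.5]]]'

```text
t: 14.18
tool_pos: [529.8, 131.7, 189.7]
tool_rot: [179.6, -0.2, 89.1]
wrist_force: [-0.1, -0.6, -0.3]
grip_width: 56.6
```

Request:
arm_command --deltas '[[[0,0,0,0,0,-3,0.8],[0,0,0,0,0,0,1],[0,0,0,0,0,0,1]]]'

```text
t: 14.55
tool_pos: [526.2, 131.5, 214.5]
tool_rot: [-179.9, 0.0, 89.1]
wrist_force: [0.6, -0.3, 0.4]
grip_width: 28.6
```

Run:
```python
from h import *
im,c=shot("wrist"); cv2.imwrite("pics/w5.png",im); np.savez("w5.npz",K=c[0],T=c[1]); s=bot.read_state(); print(s["t"],s["tool_pos"],s["tool_rot"],s["grip_width"],s["q"])
```

```text
14.6 [526.17319342 131.40310022 214.36160512] [-1.79867885e+02  4.71338357e-02  8.91017581e+01] 25.018915897287492 [-54.11520768  19.41896282  45.13226749 109.30410345 -16.12391301
  57.91640526  -2.79512072]
```

View pics/w5.png

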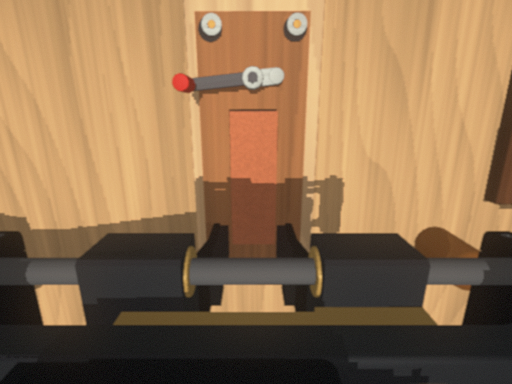

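The stone is seated: red is at cols 230–277 and its end at row 110, flush within the recess. The knob is at (181,82). I'll measure knob and pin, then plan the swing.

Run:
```python
from h import *
im=cv2.imread("pics/w5.png"); d=np.load("w5.npz"); c=(d["K"],d["T"])
hsv=cv2.cvtColor(im,cv2.COLOR_BGR2HSV).astype(int)
k=(hsv[...,1]>190)&((hsv[...,0]<5)|(hsv[...,0]>174))&(hsv[...,2]>150); k[130:]=False
n,lab,stt,ce=cv2.connectedComponentsWithStats(k.astype(np.uint8))
i=1+stt[1:,4].argmax(); print(stt[i],ce[i]); kn=ray(c,ce[i],86)[0]
pin=np.array([528.2,238.2]); v=kn-pin
print("knob top",kn,"r",np.hypot(*v),"angle",np.degrees(np.arctan2(v[1],v[0])))
s=bot.read_state(); print("to knob world",kn-s["tool_pos"][:2])
```

```text
[173  78  11  13  47] [177.40425532  84.95744681]
knob top [460.72206815 230.04321379] r 67.96914335338157 angle -173.1074822055545
to knob world [-65.45112527  98.64011358]
```

Run:
```python
from h import *
im=cv2.imread("pics/w5.png"); d=np.load("w5.npz"); c=(d["K"],d["T"])
cv2.imwrite("pics/w5c.png",cv2.resize(im[55:115,150:300],None,fx=5,fy=5,interpolation=cv2.INTER_CUBIC))
hsv=cv2.cvtColor(im,cv2.COLOR_BGR2HSV).astype(int)
k=(hsv[...,1]>180)&((hsv[...,0]<8)|(hsv[...,0]>172)); k[105:]=False
n,lab,stt,ce=cv2.connectedComponentsWithStats(k.astype(np.uint8)); i=1+stt[1:,4].argmax(); print(stt[i],ce[i])
pin=np.array([528.2,238.2])
for p in ([181,82],[182,82]):
    kn=ray(c,p,86)[0]; v=kn-pin; print(kn,np.hypot(*v),np.degrees(np.arctan2(v[1],v[0])))
```

```text
[173  74  21  17 243] [181.51028807  82.24279835]
[464.1547698  232.46867378] 64.30116337350061 -174.88629509048826
[465.04840698 232.45377542] 63.4124814057735 -174.80091836626508
```

View pics/w5c.png

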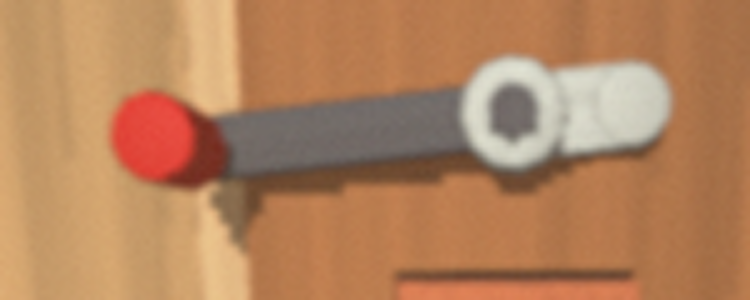

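Knob at about (463.7,232.1), lever angle about 185.4° (cam about 0.07 rad), so a 96° swing is needed. I'll cage the knob with the jaws tangential and turn the tool with the lever.

Request:
arm_command --deltas '[[[0,0,0,3.3,-2.1,0,0.5],[0,0,0,3.3,-2.1,0,0.5],[0,0,0,3.4,-2.2,0,0.5],[0,0,-9.6,0,0,0,0.5],[0,0,-9.6,0,0,0,0.5],[0,0,-9.6,0,0,0,0.5],[0,0,-9.6,0,0,0,0.5],[0,0,-9.6,0,0,0,0.5]]]'

```text
t: 15.6
tool_pos: [464.0, 232.1, 214.4]
tool_rot: [-179.9, -0.0, 137.4]
wrist_force: [-0.2, 0.6, -0.4]
grip_width: 43.2
```

Request:
arm_command --deltas '[[[0,0,-9.6,0,0,0,0.5],[0,0,-9.6,0,0,0,0.5],[0,0,-9.6,0,0,0,0.5],[0,0,-9.6,0,0,0,0.5],[0,0,-9.9,0,0,0,0.5],[0,0,0,0,0,4,0.5],[0,0,0,0,0,0,0.5],[0,0,0,0,0,0,0.5]]]'

```text
t: 16.6
tool_pos: [464.9, 232.4, 175.9]
tool_rot: [-180.0, -0.0, -174.6]
wrist_force: [-0.4, 0.1, -0.5]
grip_width: 43.5
```

Run:
```python
from h import *
im,c=shot("wrist"); cv2.imwrite("pics/w6.png",im); np.savez("w6.npz",K=c[0],T=c[1]); s=bot.read_state(); print(s["t"],s["tool_pos"],s["tool_rot"],s["grip_width"],s["q"])
```

```text
16.65 [465.26413657 232.67126723 176.45115116] [ 1.79974813e+02  5.62124946e-02 -1.74611219e+02] 44.060961851959696 [-51.52892999  16.88240411  24.72649998 113.75941667  -8.9807047
  51.11281775  73.29968729]
```

View pics/w6.png

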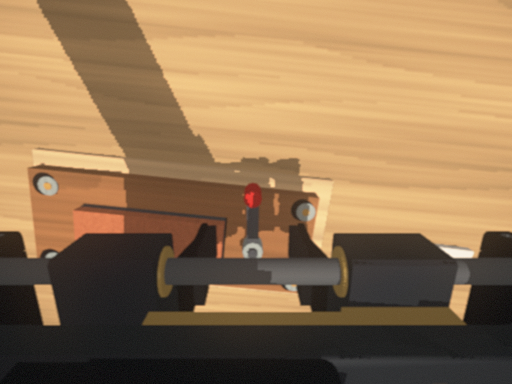

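The lever lines up with the image vertical at col 252, with the knob at (252,192) between the fingers. Descending around it.

Request:
arm_command --deltas '[[[0,0,0,0,0,4,0.5],[0,0,0,0,0,3,0.5],[0,0,0,0,0,2,0.5],[0,0,0,0,0,1,0.5],[0,0,0,0,0,0,0.65],[0,0,0,0,0,0,0.72],[0,0,0,0,0,0,0.72]]]' --squeeze 6

```text
t: 17.52
tool_pos: [465.2, 232.8, 76.6]
tool_rot: [179.9, 0.1, -174.6]
wrist_force: [0.4, 0.2, -0.0]
grip_width: 26.2
```

Run:
```python
from h import *
im,c=shot("scene"); s=bot.read_state(); print(s["t"],s["tool_pos"],s["tool_rot"],s["wrist_force"],s["grip_width"])
im=im[80:240,220:420]
cv2.imwrite("pics/s7.png",cv2.resize(im,None,fx=3.5,fy=3.5,interpolation=cv2.INTER_CUBIC))
```

```text
17.575 [465.10033147 232.72846419  76.44051491] [ 1.79951198e+02  6.76779566e-02 -1.74603490e+02] [ 0.71164444 -0.35994318 -1.12577313] 25.67958133584725
```

View pics/s7.png

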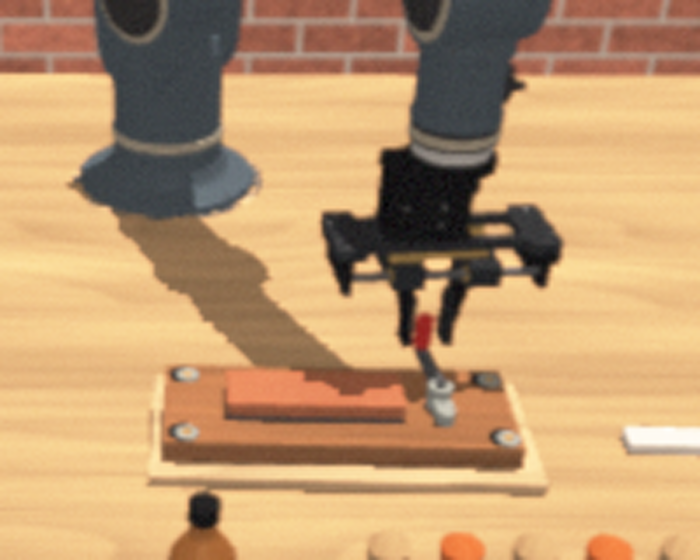

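The knob is caged between the fingers. Starting the swing: 6° per row with the matching arc shift.

Request:
arm_command --deltas '[[[0,0,0,0,0,0,0.78],[0,0,6,-0.036,0.68,0,0.78],[0,0,6,-0.036,0.68,0,0.78],[0,0,6,-0.036,0.68,0,0.78],[0,0,6,-0.036,0.68,0,0.78],[0,0,0,0,0,0,0.78]]]'

```text
t: 18.32
tool_pos: [467.9, 259.6, 75.8]
tool_rot: [-180.0, 0.0, 161.5]
wrist_force: [0.2, 0.5, 0.7]
grip_width: 19.3
```

```bash
cat > arc.py <<'E'
from h import *
s=bot.read_state(); v=s["tool_pos"][:2]-np.array([528.2,238.2]); a=np.degrees(np.arctan2(v[1],v[0]))%360
print("t",round(s["t"],2),"r %.1f ang %.1f yaw %.1f z %.1f w %.1f"%(np.hypot(*v),a,s["tool_rot"][2]%360,s["tool_pos"][2],s["grip_width"]),"F",s["wrist_force"].round(1),"q≈%.2f"%np.radians(100.3-(a-89.1)))
E
python3 arc.py
```

```text
t 18.32 r 64.0 ang 160.5 yaw 161.5 z 75.8 w 19.3 F [0.2 0.5 0.7] q≈0.50
```

Request:
arm_command --deltas '[[[0,0,6,-0.036,0.68,0,0.78],[0,0,6,-0.036,0.68,0,0.78],[0,0,6,-0.036,0.68,0,0.78],[0,0,6,-0.036,0.68,0,0.78],[0,0,6,-0.036,0.68,0,0.78],[0,0,6,-0.036,0.68,0,0.78],[0,0,6,-0.036,0.68,0,0.78],[0,0,0,0,0,0,0.78]]]'

```text
t: 19.32
tool_pos: [497.6, 295.1, 75.5]
tool_rot: [-180.0, 0.0, 119.5]
wrist_force: [-0.4, 0.1, -0.0]
grip_width: 18.9
```

```bash
python3 arc.py
```

```text
t 19.32 r 64.6 ang 118.3 yaw 119.5 z 75.5 w 18.9 F [-0.4  0.1 -0. ] q≈1.24
```

Request:
arm_command --deltas '[[[0,0,4,-0.016,0.45,0,0.78],[0,0,4,-0.016,0.45,0,0.78],[0,0,4,-0.016,0.45,0,0.78],[0,0,4,-0.016,0.45,0,0.78],[0,0,4,-0.016,0.45,0,0.78],[0,0,0,0,0,0,0.78]]]'

```text
t: 20.08
tool_pos: [518.3, 302.4, 75.5]
tool_rot: [-180.0, 0.0, 99.5]
wrist_force: [-1.0, -0.6, 0.5]
grip_width: 19.0
```

```bash
python3 arc.py
```

```text
t 20.07 r 64.9 ang 98.7 yaw 99.5 z 75.5 w 19.0 F [-1.  -0.6  0.5] q≈1.58
```

Request:
arm_command --deltas '[[[0,0,3,-0.01,0.34,0,0.78],[0,0,3,-0.01,0.34,0,0.78],[0,0,3,-0.01,0.34,0,0.78],[0,0,1,0,0.15,0,0.78],[0,0,0,0,0,0,0.78]]]'

```text
t: 20.7
tool_pos: [529.6, 303.2, 75.4]
tool_rot: [-179.9, 0.0, 89.5]
wrist_force: [-4.0, -1.8, 0.9]
grip_width: 19.0
```

```bash
python3 arc.py
```

```text
t 20.7 r 65.0 ang 88.8 yaw 89.5 z 75.4 w 19.0 F [-4.  -1.8  0.9] q≈1.76
```

Request:
arm_command --deltas '[[[0,0,0,0,0.12,0,0.78],[0,0,0,0,0.12,0,0.78],[0,0,0,0,0,0,0.78]]]'

```text
t: 21.08
tool_pos: [530.6, 303.4, 75.3]
tool_rot: [-179.7, 0.0, 89.5]
wrist_force: [-6.7, -2.6, 3.3]
grip_width: 19.2
```

```bash
python3 arc.py
```

```text
t 21.07 r 65.2 ang 87.9 yaw 89.5 z 75.3 w 19.2 F [-6.7 -2.6  3.3] q≈1.77
```

Request:
arm_command --deltas '[[[0,0,0,0,0.15,0,0.78],[0,0,0,0,0.1,0,0.78],[0,0,0,0,0,0,0.78]]]'

```text
t: 21.45
tool_pos: [531.0, 303.4, 75.0]
tool_rot: [-179.4, 0.0, 89.5]
wrist_force: [-11.5, -2.0, 6.2]
grip_width: 19.5
```

```bash
python3 arc.py
```

```text
t 21.45 r 65.3 ang 87.6 yaw 89.5 z 75.0 w 19.5 F [-11.5  -2.    6.2] q≈1.78
```

The force rises steeply with almost no travel, so the lever is at its stop. I'll relieve the push, open wide, lift off and check.

Request:
arm_command --deltas '[[[0,0,0,0,-0.3,0,0.75],[0,0,0,0,-0.15,0,0.7],[0,0,0,0,0,0,0.6],[0,0,0,0,0,-1.5,0.6],[0,0,0,0,0,-4,0.6],[0,0,0,0,0,-5,0.6],[0,0,0,0,0,-3,0.6]]]'

```text
t: 22.32
tool_pos: [532.4, 303.5, 214.5]
tool_rot: [179.8, -0.1, 89.4]
wrist_force: [0.7, -0.4, -1.1]
grip_width: 34.8
```

Request:
arm_command --deltas '[[[0,0,0,-5,0,0,0.9],[0,0,0,-5,0,0,1],[0,0,0,-5,0,0,1],[0,0,0,0,0,0,1],[0,0,0,0,0,0,1],[0,0,0,0,0,0,1]]]'

```text
t: 23.08
tool_pos: [529.4, 155.2, 210.9]
tool_rot: [180.0, -0.0, 89.5]
wrist_force: [0.1, 0.1, -0.3]
grip_width: 0.4
```

Run:
```python
from h import *
im,c=shot("wrist"); s=bot.read_state(); print(s["t"],s["tool_pos"],s["wrist_force"])
cv2.imwrite("pics/w8.png",im); np.savez("w8.npz",K=c[0],T=c[1])
im,_=shot("top"); cv2.imwrite("pics/t8.png",im)
```

```text
23.125 [529.28580346 155.09855645 210.74477772] [0.23993111 0.17673136 0.57105862]
```

View pics/w8.png

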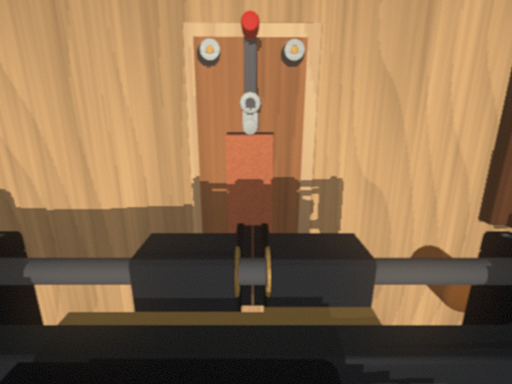

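View pics/t8.png

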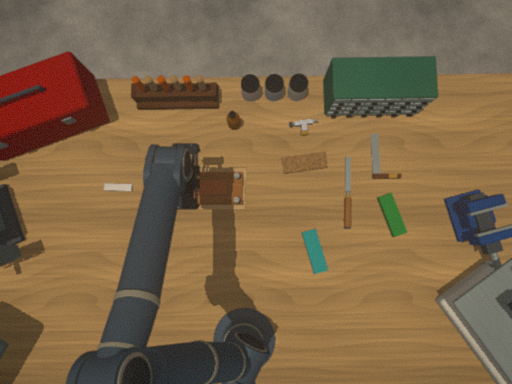

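The lever now points along +y: knob at (250,21), pin at (250,103), nose against the stone. The bystanders look unmoved. I'll do a numeric check.

Run:
```python
from h import *
im=cv2.imread("pics/w8.png"); d=np.load("w8.npz"); c=(d["K"],d["T"])
k=ray(c,[250,20],86)[0]; p=ray(c,[250,103],58)[0]; v=k-p; a=np.degrees(np.arctan2(v[1],v[0])); print("lever ang",a,"q",np.radians(100.3-(a-89.1)),np.hypot(*v))
A=cv2.cvtColor(im,cv2.COLOR_BGR2LAB)[...,1]; G=cv2.cvtColor(im,cv2.COLOR_BGR2GRAY)
Lp=edge(A,0,218,234,range(142,175),True); Rp=edge(A,0,264,282,range(142,175),False); Np=edge(G,1,130,142,range(232,240),True)
for z in (52,59):
    L,Rr,N=[ray(c,q,z) for q in(Lp,Rp,Np)]
    th=np.radians(89.1); uy=np.array([np.sin(th),-np.cos(th)]); ux=np.array([np.cos(th),np.sin(th)])
    print(z,"width",(Rr.mean(0)-L.mean(0))@uy,"ang",ang(fitline(L)[1]),ang(fitline(Rr)[1]),"end y rel recess",N.mean(0)@ux-np.array([526.6,132.3])@ux)
cv2.imwrite("pics/w8c.png",cv2.resize(im[0:235,180:325],None,fx=2.5,fy=2.5,interpolation=cv2.INTER_CUBIC))
```

```text
lever ang 89.21111989115818 q 1.7486258317851444 65.6418049213457
52 width 49.94246209262198 ang 89.57904 89.98535 end y rel recess 74.28996523221639
59 width 48.805083821195815 ang 89.57898 89.98611 end y rel recess 74.86442342555713
```

View pics/w8c.png

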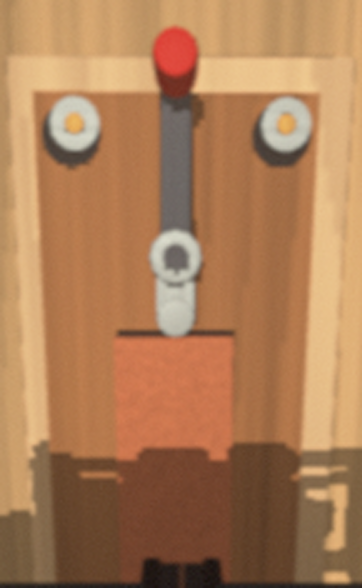

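Everything agrees: lever at 89.2° (cam ≈1.75), stone 49.9 mm wide at seated height, its end 1 mm inside the recess edge, and the arm touching nothing. Handing in.

```bash
python3 -c "
from plant import bot
print(bot.close_job())"
```

```text
the job is handed in; nothing more can be done
None
```

The honing station is ready: the stone is down in the recess, the cam is locked on it, and I handed the job in. The clock read about 23 s of the 58 s allowed at my last reading, and no verdict was reported.

**What I did:** I gripped the red-and-grey stone and laid it on the tray's rim with about 5–6 N. I slid it +y and then −x until it dropped, and followed it down to the recess floor. Then I caged the red knob, swung the lever about 96° to its stop and let go.

**Last checks:**
- **Cam:** the lever measured 89.2°, which is about 1.75 rad, against 1.65 rad needed.
- **Stone:** it measured 49.9 mm wide at seated height (true 50 mm), so it is fully down. The cam's nose touches it and its end sits about 1–2 mm inside the recess edge.
- **Forces:** the highest push was about 12 N, on the knob against its stop. The arm was clear of everything when I handed in.
- **Bystanders:** by eye in the top view they had not moved; I did not measure them.

**Disagreement:** the stone's long edges measured 89.6° and 90.0° in the last view, against 89.1° for the board. That is within the 0.06 rad (3.4°) limit.

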